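# Count to the third gap and file the weld coupon

### The arm

A 6-joint arm with a two-finger parallel gripper is mounted at the origin on the work surface. World frame = base frame: x ahead of the robot, y to its left, z up, the work surface at z = 0. Lengths are in m, angles in rad, forces in N, time in s.
With the tool pointing down it reaches from about 0.35 to 0.775 m from the base axis. Payload 5.5 kg.
Tool frame: the origin (TCP) lies on the centre line of the jaws, within the pads' length; the fingertips stand 8 mm ahead of it and the grasp point (between the pads) lies 11 mm behind it; z points along the fingers, y is the direction in which the jaws open and shut (so a half turn about z gives the same grasp; the last joint's range is limited). The gripper opens to 85 mm and grips with 20 to 120 N. Pads are 22 mm wide; open, the fingers measure 114 mm over their backs; the gripper's body (76 mm by 85 mm) begins 54 mm behind the grasp point. The pads swing forward as they close: fully open they stand 13 mm farther back than shut.
Start: joints at [-1.463, 0.313, 0.046, 1.304, 0, 1.431], TCP at [0.141, -0.557, 0.239] pointing down, gripper open.
Joint ranges: [-2.76, 2.76], [-0.86, 1.69], [-1.03, 1.26], [-2.2, 2.34], [-1.47, 1.5], [-3.14, 3.14]. Speed limits (rad/s): [2.57, 2.57, 3.14, 3.14, 3.14, 3.14].

### API

Orientations are given as a unit quaternion [w, x, y, z].
In Python, from workcell import env gives the robot as it stands. The module is installed in compiled form; this text tells all that it offers.
- The arm moves only by the tool play_rows, never from a script. Its argument "steps" is a list of rows, each an object with "claw": the closure in counts, from 0 (fully open) to 255 (shut); "dp": the shift along the tool's x, y, z in m, a list of three; "angular": the turn, a rotation vector about the tool's x, y, z in degrees, a list of three. In form: [{"claw": claw, "dp": [dx, dy, dz], "angular": [wx, wy, wz]}, ...]. A call has exactly 8 rows; each row shifts and turns the commanded pose from where the row before left it, along the tool's axes as they then stand; what a row does not reach is not made up. A row lasts 1/12 s, in which the tool goes at most 41.7 mm and 7.16 degrees, less where a joint would pass 70% of its speed; a pose out of reach is approached as far as the arm can. A call is refused whole if a number of a shift passes 0.0417 or a number of a turn 7.16, either way. A call with a gripper value outside its range is refused whole. The fingers move at their own pace and stop on an object; "force" is the grip in N (left out, the last holds). Time passes only in rows, so rows that do not move let the fingers close, or fill a call up. It gives the time, the measured TCP pose, the force and the opening at its end, in the units of the state.
- env.get_state(): the state, without advancing time (a new reading comes with each control period).
- env.read_camera(name): name is "side" or "top"; returns (picture, depth): 420x560x3 uint8, red, green, blue; 420x560 float32, m along the optical axis (not along the pixel's ray), 0 where there is no reading.
- env.calibration(name): a dict with "fx", "fy", "cx", "cy" (pixels), "world_from_camera" (4x4, takes a point from camera to world coordinates). Camera axes: x right, y down, z forward; pixel columns grow to the right and rows downward; lengths in m; the calibration is good to about 2 mm. A picture is of the moment at which its call begins. calibration takes no time and is no camera call.
- env.hand_in(): hands the job in, once; it reports no verdict.
The state is a dict: "clock": time; "joint_pos": joint angles; "qvel": joint speeds; "tau": joint torques, N m; "tcp_pos": TCP position; "orientation": TCP orientation; "wrist_force": force on the tool from outside, world axes, zero at the start; "ft_torque": the same for the moment, N m; "finger_gap": finger opening in m.
Only numpy, scipy, OpenCV 4.12 (cv2) and the standard library are available. Lean on these libraries where they do the work, as an engineer would, in place of code of your own. Each camera call takes 0.05 s, during which the arm holds its last target. There are 200 camera calls.

### The job

Starting from the end of the rack where the tall round post stands, count the gaps off with a closed fingertip along the flat rail on top of the rack, touching the rail over the first, the second and the third gap in turn and going no further along it. Then, only pushing and never lifting it, slide the loose T-shaped coupon along the bench into that third gap until it is fully home against the back plate. Leave the coupons already filed and everything else on the bench where they are.

Things in the scene. Friction and masses are not known exactly. Their poses are not given: they have to be found in the camera images.
- rack: blue steel rack fixed to the bench, 6 gaps in a row, open towards the robot, back plate at the far side. Origin on the bench, middle of front edge; x into the gaps, y along the row. 7 dividers 4 mm thick, 44 high; gaps 48 wide, 70 deep (back plate at x = 70), no floor: parts slide on the bench. Gap centres y = 130, 78, 26, -26, -78, -130 mm
- post_mid (a point): middle (30 mm up) of the fixed tall round steel post with a tapered top, diameter 38, height 60. It stands beside one end of the rack, 187 mm from the rack's middle along the row; the gaps are counted from this end
- block_mid (a point): middle (9 mm up) of the low square steel block, 36 x 36 x 18 high, fixed beside the other end of the rack, 187 mm from its middle
- coupon: loose welded T-shaped steel coupon lying in front of the rack, 0.25 kg, slides on the bench: base 80 long (x) x 36 wide (y) x 8 mm high, rib 6 thick along its middle, full length, top 26 above the bench. Origin: centre of underside. Fully home, its far end touches the back plate, its origin is 30 mm behind the rack front edge and its near end stands 10 mm out of the rack
- rail1: stretch of the flat aluminium rail over one gap, the gap at the rack +y end: a rigid plate 50.5 along the row x 24 deep x 6 thick, along the dividers' tops near the front; origin at the centre of its underside, 44 above the bench (top face 50 above the bench), 14 mm behind the rack's front edge
- rail2: stretch of the flat aluminium rail over one gap, gap 2 as numbered from the rack +y end: a rigid plate 50.5 along the row x 24 deep x 6 thick, along the dividers' tops near the front; origin at the centre of its underside, 44 above the bench (top face 50 above the bench), 14 mm behind the rack's front edge
- rail3: stretch of the flat aluminium rail over one gap, gap 3 as numbered from the rack +y end: a rigid plate 50.5 along the row x 24 deep x 6 thick, along the dividers' tops near the front; origin at the centre of its underside, 44 above the bench (top face 50 above the bench), 14 mm behind the rack's front edge
- rail4: stretch of the flat aluminium rail over one gap, gap 4 as numbered from the rack +y end: a rigid plate 50.5 along the row x 24 deep x 6 thick, along the dividers' tops near the front; origin at the centre of its underside, 44 above the bench (top face 50 above the bench), 14 mm behind the rack's front edge
- rail5: stretch of the flat aluminium rail over one gap, gap 5 as numbered from the rack +y end: a rigid plate 50.5 along the row x 24 deep x 6 thick, along the dividers' tops near the front; origin at the centre of its underside, 44 above the bench (top face 50 above the bench), 14 mm behind the rack's front edge
- rail6: stretch of the flat aluminium rail over one gap, the gap at the rack -y end: a rigid plate 50.5 along the row x 24 deep x 6 thick, along the dividers' tops near the front; origin at the centre of its underside, 44 above the bench (top face 50 above the bench), 14 mm behind the rack's front edge
- filed1: coupon already filed, same make as the loose one, standing fully home in the rack gap under rail1; leave alone; origin under the centre of its base (sizes in mm)
- filed2: coupon already filed, same make, fully home in the gap under rail5; leave alone; origin under the centre of its base (sizes in mm)
- hammer: hammer lying on the bench, about 250 long, handle towards its own -x; leave alone (sizes in mm)
- brush: brush lying on the bench, about 200 long, handle towards its own -x; leave alone (sizes in mm)
- wrench: wrench lying behind the rack, about 170 long; leave alone (sizes in mm)
- can: upright plain metal can, diameter 66, height 100, origin at the centre of its foot; leave alone (sizes in mm)
- square: red triangular magnetic welding square lying flat, 90 x 90, 14 high, origin at the middle of one leg; leave alone (sizes in mm)
Not all that is in view belongs to the job. What is shaped like the coupon but green or red is not meant.

How it is judged:
By the outcome, as a careful person would: the job done as asked, in the order asked, and still so for the second after the job is handed in, with the robot touching nothing.
It also fails if it takes over 70 s, if anything falls off the work surface, if the arm or the gripper's body presses on something with over 40 N, if the wrist force passes 120 N, or if a joint passes its speed limit or range.

## Working session

There is one attempt and no reset: what is moved stays moved. The work goes in short steps, Python scripts to look and compute and a tool call to move; the robot and the scene stay as the last step left them, time stands still between calls to the robot, and variables do not carry over. Pictures are saved under pics/ and viewed, about 8 in all and at most 12, crops included, and the job is handed in when it is done.

Besides the shell and the picture viewer there is one more tool, called after ">>>" as name([rows], argument=value, ...), one row to a line, values as JSON. play_rows: Moves the arm, as the interface text tells. Its arguments: {"type":"object","properties":{"steps":{"type":"array","items":{"type":"object","properties":{"claw":{"type":"number"},"dp":{"type":"array","items":{"type":"number"}},"angular":{"type":"array","items":{"type":"number"}}}}},"force":{"type":"number"}},"required":["steps"]}

```bash
mkdir -p pics; python3 - <<'E'
from workcell import env
import cv2,numpy as np
for n in("side","top"):
    p,d=env.read_camera(n);cv2.imwrite(f"pics/{n}0.png",p[:,:,::-1]);np.save(n+"d.npy",d)
    c=env.calibration(n);print(n,c)
print(env.get_state())
E
```

```text
side {'fx': 470.708649667466, 'fy': 470.708649667466, 'cx': 281.4337874916567, 'cy': 210.11775593420182, 'world_from_camera': array([[-0.98773088, -0.09755845,  0.12194283,  0.42326056],
       [-0.15492793,  0.71027217, -0.68666643,  0.75428925],
       [-0.01962248, -0.69713398, -0.71667229,  0.88725672],
       [ 0.        ,  0.        ,  0.        ,  1.        ]])}
top {'fx': 485.01779235829923, 'fy': 485.01779235829923, 'cx': 277.599390201288, 'cy': 212.89071423328267, 'world_from_camera': array([[ 1.74636022e-03, -9.83060045e-01,  1.83275472e-01,
         3.39346577e-01],
       [-9.99998474e-01, -1.72365112e-03,  2.83207592e-04,
        -2.74951017e-02],
       [ 3.74929043e-05, -1.83275687e-01, -9.83061555e-01,
         1.18148595e+00],
       [ 0.00000000e+00,  0.00000000e+00,  0.00000000e+00,
         1.00000000e+00]])}
{'clock': 0.1, 'joint_pos': array([-1.46260716e+00,  3.13957286e-01,  4.50992596e-02,  1.30358067e+00,
        2.00472667e-05,  1.43119891e+00]), 'qvel': array([ 0.00028093, -0.00117009,  0.0036807 ,  0.00064799,  0.00077005,
       -0.00067519]), 'tau': array([ 2.21847826e-03, -4.81720591e+01,  2.99246407e+01,  1.26827441e-02,
       -2.23530938e-04,  6.15088396e-06]), 'tcp_pos': array([ 0.14097478, -0.55700741,  0.23848255]), 'orientation': array([-8.20928396e-04,  9.92334705e-01,  1.23576533e-01,  2.29178850e-05]), 'wrist_force': array([-0.09336302, -0.86298298, -0.73001152]), 'ft_torque': array([ 0.02404972,  0.01424619, -0.00219618]), 'finger_gap': 0.08528635537736119}
```

View pics/top0.png

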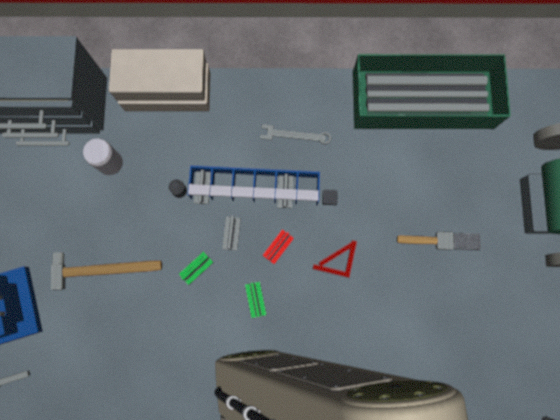

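View pics/side0.png

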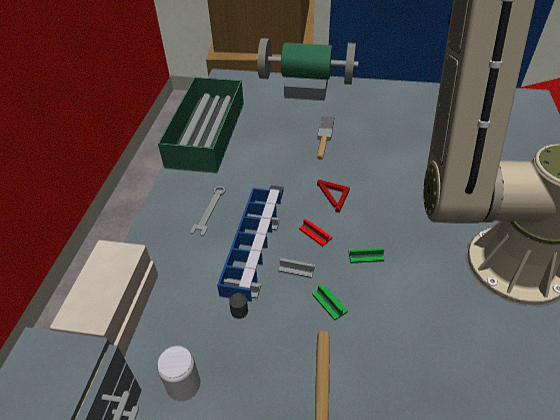

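The round post is at top (177,188) and side (238,305), so gaps count from +y. The grey coupon is at top (231,233) and the block at (330,197). Next I'll measure the rack and coupon.

```bash
cat > h.py <<'E'
from workcell import env
import cv2,numpy as np
def cloud(n):
    p,d=env.read_camera(n);c=env.calibration(n)
    v,u=np.mgrid[:420,:560]
    X=np.stack([(u-c['cx'])/c['fx']*d,(v-c['cy'])/c['fy']*d,d,np.ones_like(d)],-1)@c['world_from_camera'].T
    return p,X[...,:3],d>0
def grey(n,p,X,ok,box,z0,z1):
    q=p.astype(int);sat=q.max(-1)-q.min(-1)
    m=ok&(X[...,0]>box[0])&(X[...,0]<box[1])&(X[...,1]>box[2])&(X[...,1]<box[3])&(X[...,2]>z0)&(X[...,2]<z1)
    return m,sat
def rect(P):
    return cv2.minAreaRect((P[:,:2]*1000).astype(np.float32))
E
python3 - <<'E'
from h import *
for n,px in(("top",dict(cp=(231,233),rail=(253,193),post=(177,188),block=(330,197),bench=(300,330))),("side",dict(cp=(297,268),rail=(260,240),post=(238,300),block=(277,190),bench=(400,290)))):
    p,X,ok=cloud(n)
    for k,(u,v) in px.items(): print(n,k,p[v,u],X[v,u].round(4))
    for nm,box,z0,z1 in(("coupon",(.40,.50,.0,.12),.004,.032),("rib",(.40,.50,.0,.12),.018,.032),("rail",(.48,.6,-.14,.2),.046,.056),("post",(.48,.6,.16,.23),.015,.07),("block",(.45,.6,-.19,-.12),.012,.025)):
        m,s=grey(n,p,X,ok,box,z0,z1)
        if nm in("coupon","rib","rail"): m&=s<60
        if m.sum()>5:
            P=X[m];print(n,nm,m.sum(),P.mean(0).round(4),rect(P),P.min(0).round(3),P.max(0).round(3))
    if n=="top":
        cv2.imwrite("pics/topc.png",cv2.resize(p[150:280,160:350,::-1],None,fx=4,fy=4,interpolation=cv2.INTER_CUBIC))
    else:
        cv2.imwrite("pics/sidec.png",cv2.resize(p[170:330,200:360,::-1],None,fx=3.7,fy=3.7,interpolation=cv2.INTER_CUBIC))
E
```

```text
top cp [116 123 125] [0.5051 0.0846 0.0278]
top rail [149 154 173] [0.5999 0.032  0.0441]
top post [69 71 71] [0.6089 0.2125 0.0568]
top block [69 72 75] [ 0.5964 -0.1559  0.017 ]
top bench [104 116 122] [ 0.2772 -0.0808 -0.0003]
top coupon 378 [0.4625 0.0728 0.009 ] ((450.5874938964844, 60.155853271484375), (98.70696258544922, 119.03797912597656), 0.13762493431568146) [0.401 0.001 0.004] [0.5   0.12  0.031]
top rib 37 [0.4838 0.0889 0.0265] ((483.83441162109375, 89.0246810913086), (6.318987846374512, 29.498788833618164), 83.4708480834961) [0.469 0.085 0.018] [0.498 0.094 0.031]
top rail 558 [ 0.5935 -0.0043  0.0507] ((592.3810424804688, 31.314537048339844), (310.4168701171875, 17.788145065307617), 89.14582061767578) [ 0.582 -0.124  0.046] [0.6   0.186 0.056]
top post 67 [0.5963 0.1853 0.0359] ((591.7510375976562, 192.08877563476562), (63.86467742919922, 15.839489936828613), 89.00728607177734) [0.583 0.16  0.015] [0.6   0.224 0.055]
top block 179 [ 0.5454 -0.1592  0.0173] ((525.2622680664062, -155.14695739746094), (149.4011688232422, 51.41992950439453), 8.023496627807617) [ 0.451 -0.
[... 465 characters left out ...]
 0.0923 0.023 ] ((484.67376708984375, 91.7399673461914), (8.637076377868652, 28.59670639038086), 85.9131088256836) [0.471 0.087 0.018] [0.499 0.096 0.027]
side rail 309 [0.5947 0.0075 0.048 ] ((592.2003173828125, 34.34062957763672), (309.1766052246094, 15.864468574523926), 89.85093688964844) [ 0.584 -0.12   0.046] [0.6   0.189 0.052]
side post 80 [0.5961 0.181  0.0312] ((592.3591918945312, 192.9977264404297), (65.45252227783203, 15.178155899047852), 89.95178985595703) [0.585 0.16  0.015] [0.6   0.226 0.051]
side block 40 [ 0.5728 -0.157   0.0151] ((526.311279296875, -158.90597534179688), (142.2613067626953, 53.70792770385742), 10.802878379821777) [ 0.451 -0.186  0.012] [ 0.6   -0.121  0.023]
```

View pics/topc.png

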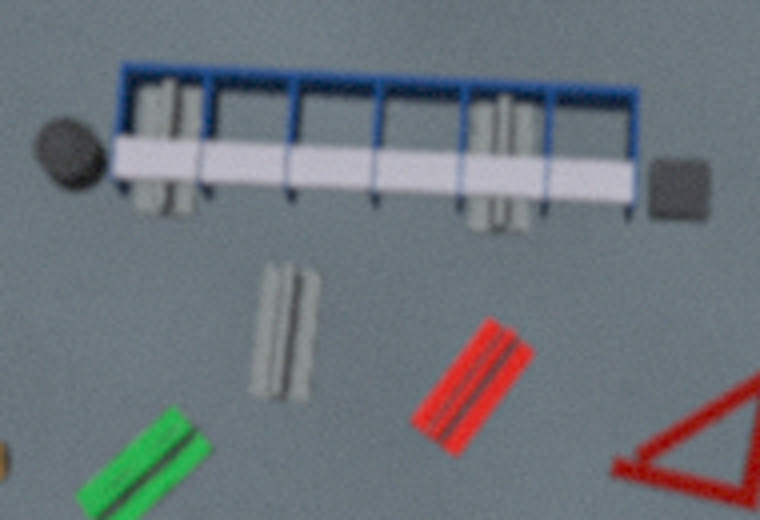

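View pics/sidec.png

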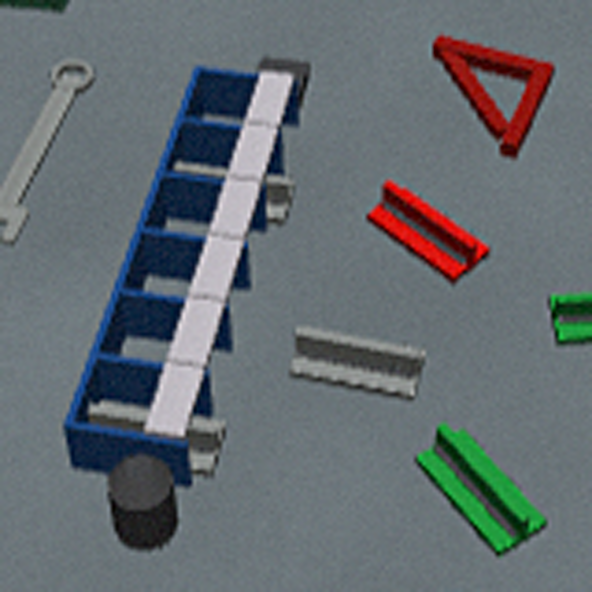

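The crops confirm post and gap order: rail corners in the top crop run from (113,150) to (635,185), and the loose coupon centre is at about (285,332). Gaps 1 and 5 are filed. I'll refit with the right boxes, using rays onto known planes.

```bash
cat >> h.py <<'E'
def onplane(n,uv,z):
    c=env.calibration(n);T=c['world_from_camera'];uv=np.asarray(uv,float).reshape(-1,2)
    r=np.c_[(uv[:,0]-c['cx'])/c['fx'],(uv[:,1]-c['cy'])/c['fy'],np.ones(len(uv))]@T[:3,:3].T
    s=(z-T[2,3])/r[:,2];return (T[:3,3]+r*s[:,None])[:,:2]
def measure(ns=("top","side"),N=3,cbox=(.44,.545,.05,.14)):
    for n in ns:
        L=[cloud(n) for _ in range(N)]
        p=np.mean([l[0] for l in L],0);X=np.mean([l[1] for l in L],0);ok=np.all([l[2] for l in L],0)
        inb=lambda b,z0,z1:ok&(X[...,0]>b[0])&(X[...,0]<b[1])&(X[...,1]>b[2])&(X[...,1]<b[3])&(X[...,2]>z0)&(X[...,2]<z1)
        bright=(p.min(-1)>135)
        m=inb((.55,.65,-.16,.21),.042,.058)&bright
        k,lab,st,_=cv2.connectedComponentsWithStats(m.astype(np.uint8));m=lab==1+st[1:,4].argmax()
        v,u=np.nonzero(m);R=cv2.minAreaRect((onplane(n,np.c_[u,v],.05)*1000).astype(np.float32))
        q=onplane(n,np.c_[u,v],.05);w=np.linalg.svd(q-q.mean(0))[2][0]
        print(n,"rail",m.sum(),R,"mean",q.mean(0).round(4),"ang",np.degrees(np.arctan2(-w[0]*np.sign(w[1]),abs(w[1]))).round(2))
        for nm,z0,z1,zp in(("rib",.019,.034,.026),("coupon",.004,.034,.008)):
            m=inb(cbox,z0,z1)
            if m.sum()<8: print(n,nm,m.sum());continue
            P=X[m];w=np.linalg.svd(P[:,:2]-P[:,:2].mean(0))[2][0]
            print(n,nm,m.sum(),P.mean(0).round(4),"ang",np.degrees(np.arctan2(w[1]*np.sign(w[0]),abs(w[0]))).round(2),cv2.minAreaRect((P[:,:2]*1000).astype(np.float32)))
        for nm,b,z0,z1 in(("post",(.56,.66,.19,.26),.05,.07),("block",(.54,.64,-.19,-.13),.011,.026)):
            m=inb(b,z0,z1);P=X[m]
            if m.sum()>5: print(n,nm,m.sum(),P.mean(0).round(4),((P.min(0)+P.max(0))/2).round(4))
E
python3 -c "
from h import *
measure()"
```

```text
top rail 1294 ((601.529541015625, 32.735816955566406), (309.0269470214844, 25.26757049560547), 87.19695281982422) mean [0.6014 0.0323] ang -2.76
top rib 90 [0.5066 0.0867 0.0265] ang -5.85 ((507.029296875, 86.75603485107422), (6.172414779663086, 75.44861602783203), 83.62324523925781)
top coupon 482 [0.5058 0.0872 0.0127] ang -12.35 ((494.0773620605469, 96.33631896972656), (101.6803207397461, 88.29645538330078), 2.2618629932403564)
top post 124 [0.6151 0.217  0.0566] [0.6154 0.2187 0.0566]
top block 211 [ 0.5979 -0.1543  0.0188] [ 0.5983 -0.1549  0.0173]
side rail 983 ((602.4819946289062, 35.5224609375), (308.4047546386719, 23.889175415039062), 87.15648651123047) mean [0.6032 0.0501] ang -2.85
side rib 108 [0.5068 0.0896 0.0226] ang -5.71 ((507.6021423339844, 88.88603210449219), (7.947179794311523, 74.66321563720703), 84.19388580322266)
side coupon 407 [0.5066 0.0944 0.0122] ang -7.97 ((487.9040222167969, 95.64382934570312), (49.47697830200195, 116.43890380859375), 71.3062973022461)
side post 104 [0.6167 0.2229 0.0552] [0.6182 0.2213 0.0546]
side block 56 [ 0.5974 -0.1608  0.0151] [ 0.5988 -0.1572  0.0142]
```

>>> play_rows([
  {"claw":255,"dp":[0,0,0],"angular":[0,0,5.67]},
  {"claw":255,"dp":[0,0,0],"angular":[0,0,5.67]},
  {"claw":255,"dp":[0,0,0],"angular":[0,0,5.67]},
  {"claw":255,"dp":[0.0205,-0.0353,0],"angular":[0,0,0]},
  {"claw":255,"dp":[0.0205,-0.0353,0],"angular":[0,0,0]},
  {"claw":255,"dp":[0.0205,-0.0353,0],"angular":[0,0,0]},
  {"claw":255,"dp":[0.0205,-0.0353,0],"angular":[0,0,0]},
  {"claw":255,"dp":[0.0205,-0.0353,0],"angular":[0,0,0]},
])

```text
clock: 1.17
tcp_pos: [0.2526, -0.3847, 0.2394]
orientation: [0.0, 1.0, -0.025, 0.0]
wrist_force: [1.3, -0.2, 0.3]
finger_gap: -0.0004
```

>>> play_rows([
  {"claw":255,"dp":[0.0205,-0.0353,0],"angular":[0,0,0]},
  {"claw":255,"dp":[0.0205,-0.0353,0],"angular":[0,0,0]},
  {"claw":255,"dp":[0.0205,-0.0353,0],"angular":[0,0,0]},
  {"claw":255,"dp":[0.0205,-0.0353,0],"angular":[0,0,0]},
  {"claw":255,"dp":[0.0205,-0.0353,0],"angular":[0,0,0]},
  {"claw":255,"dp":[0.0205,-0.0353,0],"angular":[0,0,0]},
  {"claw":255,"dp":[0.0205,-0.0353,0],"angular":[0,0,0]},
  {"claw":255,"dp":[0.0205,-0.0353,0],"angular":[0,0,0]},
])

```text
clock: 1.83
tcp_pos: [0.4305, -0.1103, 0.2397]
orientation: [0.0, 1.0, -0.025, 0.001]
wrist_force: [0.8, -1.3, 0.2]
finger_gap: 0.0002
```

>>> play_rows([
  {"claw":255,"dp":[0.0205,-0.035,0],"angular":[0,0,0]},
  {"claw":255,"dp":[0.0205,-0.035,0],"angular":[0,0,0]},
  {"claw":255,"dp":[0.0205,-0.035,0],"angular":[0,0,0]},
  {"claw":255,"dp":[0.0205,-0.035,0],"angular":[0,0,0]},
  {"claw":255,"dp":[0.0205,-0.035,0],"angular":[0,0,0]},
  {"claw":255,"dp":[0.0205,-0.035,0],"angular":[0,0,0]},
  {"claw":255,"dp":[0.018,-0.032,0],"angular":[0,0,0]},
  {"claw":255,"dp":[0,0,0],"angular":[0,0,0]},
])

```text
clock: 2.5
tcp_pos: [0.5838, 0.0925, 0.2391]
orientation: [-0.014, 1.0, 0.004, 0.001]
wrist_force: [0.1, -0.1, 0.1]
finger_gap: 0.0
```

>>> play_rows([
  {"claw":255,"dp":[0,0,0.03],"angular":[0,0,0]},
  {"claw":255,"dp":[0,0,0.03],"angular":[0,0,0]},
  {"claw":255,"dp":[0,0,0.03],"angular":[0,0,0]},
  {"claw":255,"dp":[0,0,0.03],"angular":[0,0,0]},
  {"claw":255,"dp":[0,0,0.03],"angular":[0,0,0]},
  {"claw":255,"dp":[0,0,0.01],"angular":[0,0,0]},
  {"claw":255,"dp":[0,0,0],"angular":[0,0,0]},
  {"claw":255,"dp":[0,0,0],"angular":[0,0,0]},
])

```text
clock: 3.17
tcp_pos: [0.5808, 0.0918, 0.0804]
orientation: [-0.014, 1.0, 0.003, -0.0]
wrist_force: [0.1, 0.9, 0.6]
finger_gap: -0.0001
```

```bash
python3 -c "
from h import *
s=env.get_state();print(s['joint_pos'].round(3),s['orientation'].round(4),s['tcp_pos'].round(4))
from scipy.spatial.transform import Rotation as R
q=s['orientation'];r=R.from_quat(np.r_[q[1:],q[0]]);print(r.as_matrix().round(4))
t=R.from_euler('z',-2.8,degrees=True)*R.from_euler('x',180,degrees=True)
print('turn tool',(r.inv()*t).as_rotvec(degrees=True))"
```

```text
[ 0.006  0.429 -0.189  0.954  0.028  3.141] [-1.390e-02  9.999e-01  3.400e-03 -4.000e-04] [0.5808 0.0918 0.0804]
[[ 1.000e+00  6.900e-03 -9.000e-04]
 [ 6.900e-03 -9.996e-01  2.770e-02]
 [-7.000e-04 -2.770e-02 -9.996e-01]]
turn tool [-1.58608814  0.08291021  3.19500069]
```

>>> play_rows([
  {"claw":255,"dp":[0,0,0],"angular":[-1.6,0,-5]},
  {"claw":255,"dp":[0,0,0],"angular":[0,0,-6.8]},
  {"claw":255,"dp":[0,0,0],"angular":[0,0,-6.8]},
  {"claw":255,"dp":[0,0,0],"angular":[0,0,-6.8]},
  {"claw":255,"dp":[0,0,0],"angular":[0,0,-6.8]},
  {"claw":255,"dp":[0,0,0],"angular":[0,0,-6.8]},
  {"claw":255,"dp":[0,0,0],"angular":[0,0,-6.8]},
  {"claw":255,"dp":[0,0,0],"angular":[0,0,-6.8]},
])

```text
clock: 3.83
tcp_pos: [0.5829, 0.092, 0.083]
orientation: [0.001, 0.894, 0.449, 0.003]
wrist_force: [-0.1, 0.2, -0.1]
finger_gap: -0.0
```

>>> play_rows([
  {"claw":255,"dp":[0,0,0],"angular":[0,0,-6.8]},
  {"claw":255,"dp":[0,0,0],"angular":[0,0,-6.8]},
  {"claw":255,"dp":[0,0,0],"angular":[0,0,-6.8]},
  {"claw":255,"dp":[0,0,0],"angular":[0,0,-6.8]},
  {"claw":255,"dp":[0,0,0],"angular":[0,0,-6.8]},
  {"claw":255,"dp":[0,0,0],"angular":[0,0,0]},
  {"claw":255,"dp":[0,0,0],"angular":[0,0,0]},
  {"claw":255,"dp":[0,0,0],"angular":[0,0,0]},
])

```text
clock: 4.5
tcp_pos: [0.5819, 0.0921, 0.0814]
orientation: [0.001, 0.726, 0.687, 0.001]
wrist_force: [-0.6, 0.0, 0.3]
finger_gap: -0.0001
```

```bash
cat > st.py <<'E'
from h import *
from scipy.spatial.transform import Rotation as R
s=env.get_state();q=s['orientation'];r=R.from_quat(np.r_[q[1:],q[0]])
t=R.from_euler('z',87.2,degrees=True)*R.from_euler('x',180,degrees=True)
print(s['joint_pos'].round(3),s['tcp_pos'].round(4),s['wrist_force'].round(1),'turn',(r.inv()*t).as_rotvec(degrees=True).round(2))
th=np.radians(-2.8);O=np.array([.588,.0342]);ex=np.array([np.cos(th),np.sin(th)]);ey=np.array([-ex[1],ex[0]])
d=s['tcp_pos'][:2]-O;print('tcp in rack frame mm',(d@ex*1000).round(1),(d@ey*1000).round(1),'z',(s['tcp_pos'][2]*1000).round(1))
E
python3 st.py
```

```text
[ 0.021  0.429 -0.186  0.953 -0.     1.647] [0.5819 0.0921 0.0814] [-0.6  0.   0.3] turn [ 0.2  -0.01 -0.35]
tcp in rack frame mm -8.9 57.5 z 81.4
```

>>> play_rows([
  {"claw":255,"dp":[0.018,0.0057,0],"angular":[0,0,0]},
  {"claw":255,"dp":[0.018,0.0057,0],"angular":[0,0,0]},
  {"claw":255,"dp":[0.018,0.0057,0],"angular":[0,0,0]},
  {"claw":255,"dp":[0.018,0.0057,0],"angular":[0,0,0]},
  {"claw":255,"dp":[0,0,0.006],"angular":[0,0,0]},
  {"claw":255,"dp":[0,0,0.006],"angular":[0,0,0]},
  {"claw":255,"dp":[0,0,0.006],"angular":[0,0,0]},
  {"claw":255,"dp":[0,0,0],"angular":[0,0,0]},
])

```text
clock: 5.17
tcp_pos: [0.6059, 0.1619, 0.0601]
orientation: [-0.001, 0.726, 0.688, -0.001]
wrist_force: [0.0, 0.5, -0.4]
finger_gap: -0.0001
```

```bash
python3 st.py; python3 - <<'E'
from h import *
p,_=env.read_camera("side");cv2.imwrite("pics/s1.png",cv2.resize(p[120:340,170:390,::-1],None,fx=2.7,fy=2.7,interpolation=cv2.INTER_CUBIC))
E
```

```text
[ 0.133  0.518 -0.098  0.958 -0.     1.758] [0.6059 0.1619 0.0601] [ 0.   0.5 -0.4] turn [-0.13  0.05 -0.26]
tcp in rack frame mm 11.7 128.4 z 60.1
```

View pics/s1.png

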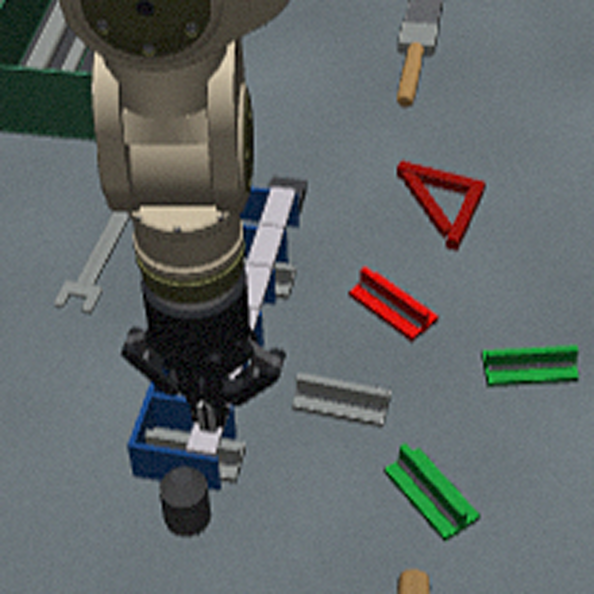

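The crop shows the closed tip at about (207,425) over the first rail stretch, next to the post at (187,500). Lowering to touch.

>>> play_rows([
  {"claw":255,"dp":[0,0.002,0.001],"angular":[0,0,0]},
  {"claw":255,"dp":[0,0,0.001],"angular":[0,0,0]},
  {"claw":255,"dp":[0,0,0.0005],"angular":[0,0,0]},
  {"claw":255,"dp":[0,0,0.0005],"angular":[0,0,0]},
  {"claw":255,"dp":[0,0,0],"angular":[0,0,0]},
  {"claw":255,"dp":[0,0,0],"angular":[0,0,0]},
  {"claw":255,"dp":[0,0,0],"angular":[0,0,0]},
  {"claw":255,"dp":[0,0,0],"angular":[0,0,0]},
])

```text
clock: 5.88
tcp_pos: [0.6095, 0.1628, 0.059]
orientation: [0.0, 0.725, 0.689, 0.0]
wrist_force: [0.1, 0.2, 0.6]
finger_gap: 0.0001
```

>>> play_rows([
  {"claw":255,"dp":[0,0,0.0005],"angular":[0,0,0]},
  {"claw":255,"dp":[0,0,0.0005],"angular":[0,0,0]},
  {"claw":255,"dp":[0,0,0.0005],"angular":[0,0,0]},
  {"claw":255,"dp":[0,0,0],"angular":[0,0,0]},
  {"claw":255,"dp":[0,0,0],"angular":[0,0,0]},
  {"claw":255,"dp":[0,0,0],"angular":[0,0,0]},
  {"claw":255,"dp":[0,0,0],"angular":[0,0,0]},
  {"claw":255,"dp":[0,0,0],"angular":[0,0,0]},
])

```text
clock: 6.55
tcp_pos: [0.6095, 0.1628, 0.0581]
orientation: [0.0, 0.725, 0.689, 0.001]
wrist_force: [-2.0, -0.4, 5.4]
finger_gap: 0.0001
```

Contact over gap 1 at 5.4 N. Next, gap 2.

>>> play_rows([
  {"claw":255,"dp":[0,0,-0.007],"angular":[0,0,0]},
  {"claw":255,"dp":[0,0,-0.008],"angular":[0,0,0]},
  {"claw":255,"dp":[-0.026,0,0],"angular":[0,0,0]},
  {"claw":255,"dp":[-0.026,0,0],"angular":[0,0,0]},
  {"claw":255,"dp":[0,0,0],"angular":[0,0,0]},
  {"claw":255,"dp":[0,0,0.007],"angular":[0,0,0]},
  {"claw":255,"dp":[0,0,0.006],"angular":[0,0,0]},
  {"claw":255,"dp":[0,0,0],"angular":[0,0,0]},
])

```text
clock: 7.22
tcp_pos: [0.6066, 0.1113, 0.0584]
orientation: [0.0, 0.725, 0.689, 0.0]
wrist_force: [1.3, 0.3, -0.9]
finger_gap: -0.0001
```

>>> play_rows([
  {"claw":255,"dp":[0,0,0.0005],"angular":[0,0,0]},
  {"claw":255,"dp":[0,0,0.0005],"angular":[0,0,0]},
  {"claw":255,"dp":[0,0,0.0005],"angular":[0,0,0]},
  {"claw":255,"dp":[0,0,0.0005],"angular":[0,0,0]},
  {"claw":255,"dp":[0,0,0],"angular":[0,0,0]},
  {"claw":255,"dp":[0,0,0],"angular":[0,0,0]},
  {"claw":255,"dp":[0,0,0],"angular":[0,0,0]},
  {"claw":255,"dp":[0,0,0],"angular":[0,0,0]},
])

```text
clock: 7.88
tcp_pos: [0.6064, 0.1116, 0.0581]
orientation: [0.0, 0.725, 0.689, 0.001]
wrist_force: [-2.2, 1.1, 5.3]
finger_gap: -0.0001
```

Contact over gap 2 at 5.3 N. Now gap 3.

>>> play_rows([
  {"claw":255,"dp":[0,0,-0.007],"angular":[0,0,0]},
  {"claw":255,"dp":[0,0,-0.008],"angular":[0,0,0]},
  {"claw":255,"dp":[-0.026,0,0],"angular":[0,0,0]},
  {"claw":255,"dp":[-0.026,0,0],"angular":[0,0,0]},
  {"claw":255,"dp":[0,0,0],"angular":[0,0,0]},
  {"claw":255,"dp":[0,0,0.007],"angular":[0,0,0]},
  {"claw":255,"dp":[0,0,0.006],"angular":[0,0,0]},
  {"claw":255,"dp":[0,0,0],"angular":[0,0,0]},
])

```text
clock: 8.55
tcp_pos: [0.6039, 0.0594, 0.0584]
orientation: [0.0, 0.725, 0.689, 0.0]
wrist_force: [0.1, -1.0, -0.7]
finger_gap: -0.0
```

>>> play_rows([
  {"claw":255,"dp":[0,0,0.0005],"angular":[0,0,0]},
  {"claw":255,"dp":[0,0,0.0005],"angular":[0,0,0]},
  {"claw":255,"dp":[0,0,0.0005],"angular":[0,0,0]},
  {"claw":255,"dp":[0,0,0.0005],"angular":[0,0,0]},
  {"claw":255,"dp":[0,0,0],"angular":[0,0,0]},
  {"claw":255,"dp":[0,0,0],"angular":[0,0,0]},
  {"claw":255,"dp":[0,0,0],"angular":[0,0,0]},
  {"claw":255,"dp":[0,0,0],"angular":[0,0,0]},
])

```text
clock: 9.22
tcp_pos: [0.6037, 0.0597, 0.0581]
orientation: [-0.0, 0.725, 0.689, 0.001]
wrist_force: [-1.9, 0.9, 6.2]
finger_gap: 0.0
```

```bash
python3 st.py
```

```text
[-3.400e-02  4.820e-01 -1.630e-01  9.250e-01  1.000e-03  1.588e+00] [0.6037 0.0597 0.0581] [-1.9  0.9  6.2] turn [ 0.04 -0.04 -0.13]
tcp in rack frame mm 14.4 26.2 z 58.1
```

>>> play_rows([
  {"claw":255,"dp":[0,0,-0.016],"angular":[0,0,0]},
  {"claw":255,"dp":[0,0,-0.016],"angular":[0,0,0]},
  {"claw":255,"dp":[0.022,-0.033,0],"angular":[0,0,0]},
  {"claw":255,"dp":[0.022,-0.033,0],"angular":[0,0,0]},
  {"claw":255,"dp":[0.022,-0.033,0],"angular":[0,0,0]},
  {"claw":255,"dp":[0,0,0],"angular":[0,0,0]},
  {"claw":255,"dp":[0,0,0.02],"angular":[0,0,0]},
  {"claw":255,"dp":[0,0,0.02],"angular":[0,0,0]},
])

```text
clock: 9.88
tcp_pos: [0.5096, 0.131, 0.0504]
orientation: [0.002, 0.725, 0.689, 0.002]
wrist_force: [0.2, 0.0, -0.4]
finger_gap: -0.0002
```

```bash
python3 st.py;python3 - <<'E'
from h import *
p,_=env.read_camera("side");cv2.imwrite("pics/s2.png",cv2.resize(p[150:340,220:410,::-1],None,fx=3,fy=3,interpolation=cv2.INTER_CUBIC))
E
```

```text
[ 0.099  0.353 -0.392  0.821 -0.     1.72 ] [0.5096 0.131  0.0504] [ 0.2  0.  -0.4] turn [ 0.29 -0.03 -0.06]
tcp in rack frame mm -83.0 92.9 z 50.4
```

View pics/s2.png

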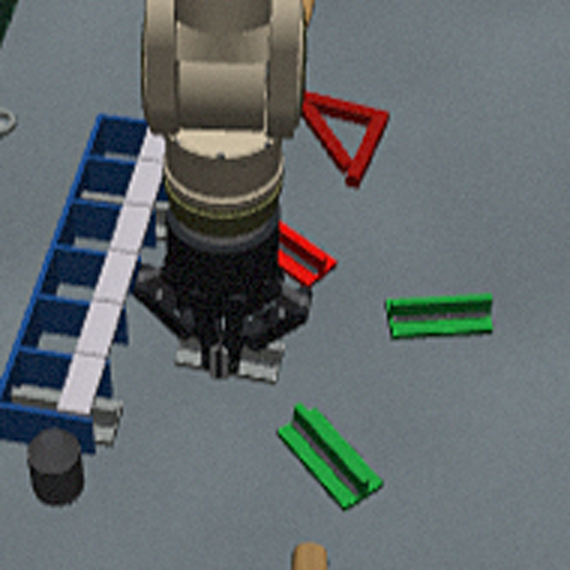

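Side view: the tip at (220,365) is just on the +y side of the coupon's mid-length, clear of the green part. Descending, then checking.

>>> play_rows([
  {"claw":255,"dp":[0,0,0.013],"angular":[0,0,0]},
  {"claw":255,"dp":[0,0,0.013],"angular":[0,0,0]},
  {"claw":255,"dp":[0,0,0.01],"angular":[0,0,0]},
  {"claw":255,"dp":[0,0,0.001],"angular":[0,0,0]},
  {"claw":255,"dp":[0,0,0],"angular":[0,0,0]},
  {"claw":255,"dp":[-0.003,0,0],"angular":[0,0,0]},
  {"claw":255,"dp":[-0.003,0,0],"angular":[0,0,0]},
  {"claw":255,"dp":[0,0,0],"angular":[0,0,0]},
])

```text
clock: 10.6
tcp_pos: [0.509, 0.1234, 0.013]
orientation: [0.001, 0.725, 0.688, 0.001]
wrist_force: [0.1, -0.0, 1.1]
finger_gap: -0.0002
```

>>> play_rows([
  {"claw":255,"dp":[0,0,0.0015],"angular":[0,0,0]},
  {"claw":255,"dp":[-0.003,0,0],"angular":[0,0,0]},
  {"claw":255,"dp":[-0.003,0,0],"angular":[0,0,0]},
  {"claw":255,"dp":[-0.003,0,0],"angular":[0,0,0]},
  {"claw":255,"dp":[-0.003,0,0],"angular":[0,0,0]},
  {"claw":255,"dp":[-0.003,0,0],"angular":[0,0,0]},
  {"claw":255,"dp":[-0.002,0,0],"angular":[0,0,0]},
  {"claw":255,"dp":[0,0,0],"angular":[0,0,0]},
])

```text
clock: 11.27
tcp_pos: [0.5075, 0.1065, 0.0108]
orientation: [0.0, 0.725, 0.688, 0.0]
wrist_force: [0.4, 0.6, -0.1]
finger_gap: -0.0
```

```bash
python3 st.py; python3 -c "
from h import *
measure(cbox=(.44,.56,.03,.105))" | grep -E "rib|coupon"
```

```text
[ 0.052  0.392 -0.451  0.727 -0.     1.675] [0.5075 0.1065 0.0108] [ 0.4  0.6 -0.1] turn [ 0.06  0.02 -0.21]
tcp in rack frame mm -83.9 68.2 z 10.8
top rib 90 [0.5106 0.0766 0.0269] ang -2.62 ((509.3797607421875, 76.78465270996094), (6.1248626708984375, 79.41557312011719), 87.31107330322266)
top coupon 397 [0.5045 0.0732 0.0136] ang -9.43 ((498.81146240234375, 67.74472045898438), (54.37662887573242, 108.97296905517578), 84.95742797851562)
side rib 6
side coupon 78 [0.5089 0.0908 0.0076] ang -1.57 ((510.9640808105469, 87.48368835449219), (78.79380798339844, 40.56649398803711), 13.952491760253906)
```

The coupon is now aligned with the rack (yaw about -2.6°), with the rib at about y=39 in the rack frame. That needs 13 mm more.

>>> play_rows([
  {"claw":255,"dp":[-0.003,0,0],"angular":[0,0,0]},
  {"claw":255,"dp":[-0.003,0,0],"angular":[0,0,0]},
  {"claw":255,"dp":[-0.003,0,0],"angular":[0,0,0]},
  {"claw":255,"dp":[-0.003,0,0],"angular":[0,0,0]},
  {"claw":255,"dp":[-0.001,0,0],"angular":[0,0,0]},
  {"claw":255,"dp":[0,0,0],"angular":[0,0,0]},
  {"claw":255,"dp":[0.01,0,0],"angular":[0,0,0]},
  {"claw":255,"dp":[0.01,0,0],"angular":[0,0,0]},
])

```text
clock: 12.23
tcp_pos: [0.5079, 0.1141, 0.0108]
orientation: [0.0, 0.726, 0.688, 0.0]
wrist_force: [0.7, -0.4, 0.4]
finger_gap: 0.0001
```

>>> play_rows([
  {"claw":255,"dp":[0,0,-0.03],"angular":[0,0,0]},
  {"claw":255,"dp":[0,0,-0.03],"angular":[0,0,0]},
  {"claw":255,"dp":[-0.024,-0.03,0],"angular":[0,0,0]},
  {"claw":255,"dp":[-0.024,-0.03,0],"angular":[0,0,0]},
  {"claw":255,"dp":[0,-0.015,0],"angular":[0,0,0]},
  {"claw":255,"dp":[0,0,0],"angular":[0,0,0]},
  {"claw":255,"dp":[0,0,0],"angular":[0,0,0]},
  {"claw":255,"dp":[0,0,0],"angular":[0,0,0]},
])

```text
clock: 12.9
tcp_pos: [0.4319, 0.0705, 0.0712]
orientation: [0.001, 0.725, 0.689, 0.001]
wrist_force: [0.5, 0.2, -1.5]
finger_gap: -0.0002
```

```bash
python3 st.py; python3 -c "
from h import *
measure(cbox=(.46,.56,.035,.105))" | grep -E "rib|coupon|rail"; python3 - <<'E'
from h import *
p,_=env.read_camera("side");cv2.imwrite("pics/s3.png",cv2.resize(p[150:340,220:410,::-1],None,fx=3,fy=3,interpolation=cv2.INTER_CUBIC))
E
```

```text
[-0.022  0.179 -0.575  0.814  0.     1.6  ] [0.4319 0.0705 0.0712] [ 0.5  0.2 -1.5] turn [ 0.19 -0.01 -0.13]
tcp in rack frame mm -157.7 28.6 z 71.2
top rail 1289 ((601.529541015625, 32.735816955566406), (309.0269470214844, 25.26757049560547), 87.19695281982422) mean [0.6014 0.0322] ang -2.79
top rib 0
top coupon 77 [0.5142 0.0477 0.0085] ang 0.2 ((512.8251953125, 45.66548156738281), (16.659255981445312, 91.80754089355469), 88.40093231201172)
side rail 994 ((602.733154296875, 35.50464630126953), (308.4062194824219, 24.530412673950195), 87.1041259765625) mean [0.6033 0.0507] ang -2.82
side rib 108 [0.5109 0.0663 0.0228] ang -2.35 ((510.29852294921875, 65.17976379394531), (9.173944473266602, 79.14070129394531), 86.78109741210938)
side coupon 415 [0.5096 0.0711 0.0123] ang -2.03 ((510.0971374511719, 66.0026626586914), (37.59352111816406, 79.69702911376953), 87.73635864257812)
```

View pics/s3.png

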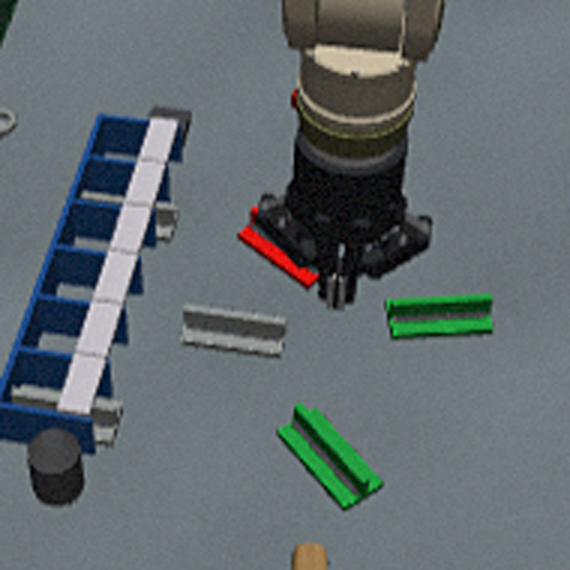

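The coupon is straight in front of gap 3 (rack y about 26, yaw about -2.4°). Before descending behind it I'll check the clearance to the green and red parts.

```bash
python3 - <<'E'
from h import *
p,X,ok=cloud("side");q=p.astype(int)
g=ok&(q[...,1]>q[...,0]+40)&(q[...,1]>q[...,2]+40)&(X[...,0]<.48)&(X[...,0]>.25)&(abs(X[...,1]-.06)<.12)
r=ok&(q[...,0]>q[...,1]+60)&(X[...,0]<.55)&(X[...,0]>.3)&(X[...,1]>-.03)&(X[...,1]<.12)
for nm,m in(("green",g),("red",r)):
    k,l,s,c=cv2.connectedComponentsWithStats(m.astype(np.uint8))
    for i in range(1,k):
        if s[i,4]>30: print(nm,s[i,4],cv2.boxPoints(cv2.minAreaRect((X[l==i][:,:2]*1000).astype(np.float32))).round(0).tolist())
E
```

```text
green 101 [[312.0, 23.0], [319.0, -9.0], [396.0, 9.0], [389.0, 41.0]]
green 157 [[308.0, 39.0], [311.0, 23.0], [389.0, 39.0], [386.0, 55.0]]
green 143 [[390.0, 175.0], [446.0, 118.0], [465.0, 137.0], [409.0, 193.0]]
green 85 [[428.0, 178.0], [460.0, 143.0], [470.0, 153.0], [438.0, 187.0]]
red 105 [[427.0, 73.0], [461.0, -44.0], [511.0, -29.0], [477.0, 88.0]]
```

>>> play_rows([
  {"claw":255,"dp":[-0.0025,0,0.02],"angular":[0,0,0]},
  {"claw":255,"dp":[0,0,0.02],"angular":[0,0,0]},
  {"claw":255,"dp":[0,0,0.014],"angular":[0,0,0]},
  {"claw":255,"dp":[0,0,0.005],"angular":[0,0,0]},
  {"claw":255,"dp":[0,0,0],"angular":[0,0,0]},
  {"claw":255,"dp":[0,0.005,0],"angular":[0,0,0]},
  {"claw":255,"dp":[0,0.005,0],"angular":[0,0,0]},
  {"claw":255,"dp":[0,0.005,0],"angular":[0,0,0]},
])

```text
clock: 13.97
tcp_pos: [0.4471, 0.0666, 0.0128]
orientation: [0.001, 0.725, 0.688, 0.001]
wrist_force: [-0.1, -0.5, 0.2]
finger_gap: -0.0
```

```bash
python3 st.py
```

```text
[-0.03   0.283 -0.615  0.669 -0.     1.593] [0.4471 0.0666 0.0128] [-0.1 -0.5  0.2] turn [ 0.19 -0.   -0.18]
tcp in rack frame mm -142.3 25.4 z 12.8
```

>>> play_rows([
  {"claw":255,"dp":[0,0.005,0.0015],"angular":[0,0,0]},
  {"claw":255,"dp":[0,0.005,0],"angular":[0,0,0]},
  {"claw":255,"dp":[0,0.006,0],"angular":[0,0,0]},
  {"claw":255,"dp":[0,0.006,0],"angular":[0,0,0]},
  {"claw":255,"dp":[0,0.006,0],"angular":[0,0,0]},
  {"claw":255,"dp":[0,0.005,0],"angular":[0,0,0]},
  {"claw":255,"dp":[0,0.004,0],"angular":[0,0,0]},
  {"claw":255,"dp":[0,0.003,0],"angular":[0,0,0]},
])

```text
clock: 14.63
tcp_pos: [0.4861, 0.0645, 0.0102]
orientation: [0.001, 0.725, 0.688, 0.001]
wrist_force: [-1.5, -0.9, 1.3]
finger_gap: 0.0
```

```bash
python3 st.py; python3 -c "
from h import *
measure(cbox=(.48,.585,.02,.105))" | grep -E "rib|coupon"; python3 - <<'E'
from h import *
p,_=env.read_camera("side");cv2.imwrite("pics/s4.png",cv2.resize(p[150:340,220:410,::-1],None,fx=3,fy=3,interpolation=cv2.INTER_CUBIC))
E
```

```text
[-0.032  0.348 -0.523  0.698 -0.     1.591] [0.4861 0.0645 0.0102] [-1.5 -0.9  1.3] turn [ 0.09  0.   -0.18]
tcp in rack frame mm -103.3 25.3 z 10.2
top rib 0
top coupon 2
side rib 144 [0.5291 0.0661 0.0234] ang -7.47 ((528.6639404296875, 52.40745544433594), (38.78224182128906, 101.2600326538086), 82.31858825683594)
side coupon 474 [0.5343 0.0698 0.0133] ang -4.11 ((530.4140014648438, 57.947845458984375), (49.81022644042969, 101.36006927490234), 87.88741302490234)
```

View pics/s4.png

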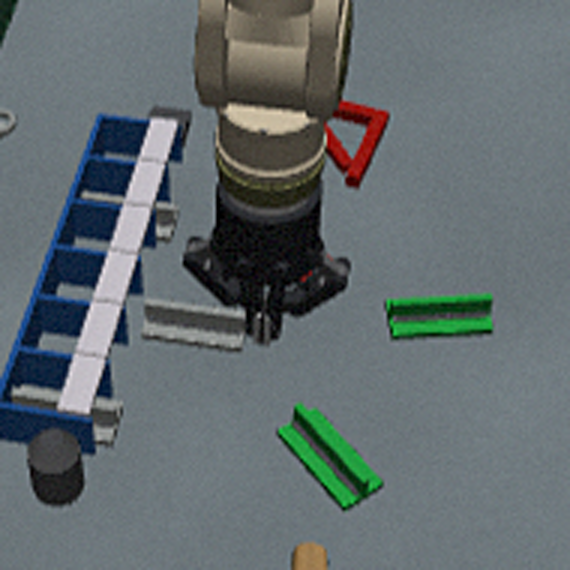

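Coupon far end at (145,315) is just at the gap 3 mouth, still straight. Pushing on.

>>> play_rows([
  {"claw":255,"dp":[0,0.003,0],"angular":[0,0,0]},
  {"claw":255,"dp":[0,0.004,0],"angular":[0,0,0]},
  {"claw":255,"dp":[0,0.005,0],"angular":[0,0,0]},
  {"claw":255,"dp":[0,0.006,0],"angular":[0,0,0]},
  {"claw":255,"dp":[0,0.006,0],"angular":[0,0,0]},
  {"claw":255,"dp":[0,0.005,0],"angular":[0,0,0]},
  {"claw":255,"dp":[0,0.004,0],"angular":[0,0,0]},
  {"claw":255,"dp":[0,0.003,0],"angular":[0,0,0]},
])

```text
clock: 15.65
tcp_pos: [0.5219, 0.0626, 0.0102]
orientation: [0.0, 0.725, 0.688, 0.0]
wrist_force: [-2.5, 0.1, 2.4]
finger_gap: 0.0
```

```bash
python3 st.py;  python3 - <<'E'
from h import *
p,_=env.read_camera("side");cv2.imwrite("pics/s5.png",cv2.resize(p[170:320,210:360,::-1],None,fx=3.9,fy=3.9,interpolation=cv2.INTER_CUBIC))
E
```

```text
[-0.033  0.404 -0.434  0.732 -0.     1.59 ] [0.5219 0.0626 0.0102] [-2.5  0.1  2.4] turn [ 0.06 -0.   -0.19]
tcp in rack frame mm -67.4 25.1 z 10.2
```

View pics/s5.png

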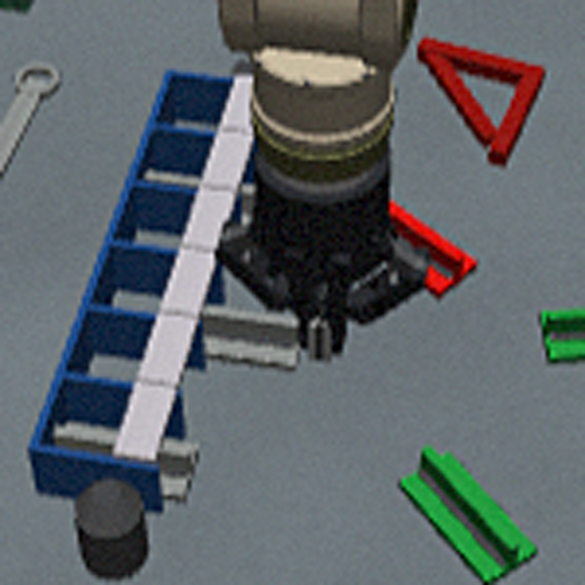

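The coupon is entering gap 3 cleanly, with its near end at (298,335). Continuing.

>>> play_rows([
  {"claw":255,"dp":[0,0.003,0],"angular":[0,0,0]},
  {"claw":255,"dp":[0,0.004,0],"angular":[0,0,0]},
  {"claw":255,"dp":[0,0.006,0],"angular":[0,0,0]},
  {"claw":255,"dp":[0,0.006,0],"angular":[0,0,0]},
  {"claw":255,"dp":[0,0.006,0],"angular":[0,0,0]},
  {"claw":255,"dp":[0,0.005,0],"angular":[0,0,0]},
  {"claw":255,"dp":[0,0.004,0],"angular":[0,0,0]},
  {"claw":255,"dp":[0,0.002,0],"angular":[0,0,0]},
])

```text
clock: 16.37
tcp_pos: [0.5579, 0.0607, 0.0103]
orientation: [0.0, 0.725, 0.688, 0.0]
wrist_force: [-1.5, -0.2, 0.8]
finger_gap: 0.0001
```

>>> play_rows([
  {"claw":255,"dp":[0,0.001,0],"angular":[0,0,0]},
  {"claw":255,"dp":[0,0.001,0],"angular":[0,0,0]},
  {"claw":255,"dp":[0,0.001,0],"angular":[0,0,0]},
  {"claw":255,"dp":[0,0,0],"angular":[0,0,0]},
  {"claw":255,"dp":[0,0,0],"angular":[0,0,0]},
  {"claw":255,"dp":[0,0,0],"angular":[0,0,0]},
  {"claw":255,"dp":[0,0,0],"angular":[0,0,0]},
  {"claw":255,"dp":[0,0,0],"angular":[0,0,0]},
])

```text
clock: 17.03
tcp_pos: [0.5594, 0.0607, 0.0102]
orientation: [-0.0, 0.725, 0.689, -0.0]
wrist_force: [-5.9, 1.6, 3.2]
finger_gap: 0.0003
```

```bash
python3 st.py
```

```text
[-0.035  0.462 -0.335  0.773  0.     1.588] [0.5594 0.0607 0.0102] [-5.9  1.6  3.2] turn [-0.01 -0.   -0.18]
tcp in rack frame mm -29.9 25.1 z 10.2
```

>>> play_rows([
  {"claw":255,"dp":[0,0.001,0],"angular":[0,0,0]},
  {"claw":255,"dp":[0,0.001,0],"angular":[0,0,0]},
  {"claw":255,"dp":[0,0.001,0],"angular":[0,0,0]},
  {"claw":255,"dp":[0,0,0],"angular":[0,0,0]},
  {"claw":255,"dp":[0,0,0],"angular":[0,0,0]},
  {"claw":255,"dp":[0,0,0],"angular":[0,0,0]},
  {"claw":255,"dp":[0,0,0],"angular":[0,0,0]},
  {"claw":255,"dp":[0,0,0],"angular":[0,0,0]},
])

```text
clock: 17.7
tcp_pos: [0.5595, 0.0607, 0.0101]
orientation: [-0.002, 0.725, 0.689, -0.002]
wrist_force: [-13.3, -0.2, 9.7]
finger_gap: -0.0001
```

```bash
python3 st.py;  python3 - <<'E'
from h import *
p,_=env.read_camera("side");cv2.imwrite("pics/s6.png",cv2.resize(p[190:300,215:325,::-1],None,fx=5.3,fy=5.3,interpolation=cv2.INTER_CUBIC))
E
```

```text
[-0.034  0.466 -0.33   0.78  -0.     1.588] [0.5595 0.0607 0.0101] [-13.3  -0.2   9.7] turn [-0.29  0.01 -0.17]
tcp in rack frame mm -29.7 25.1 z 10.1
```

View pics/s6.png

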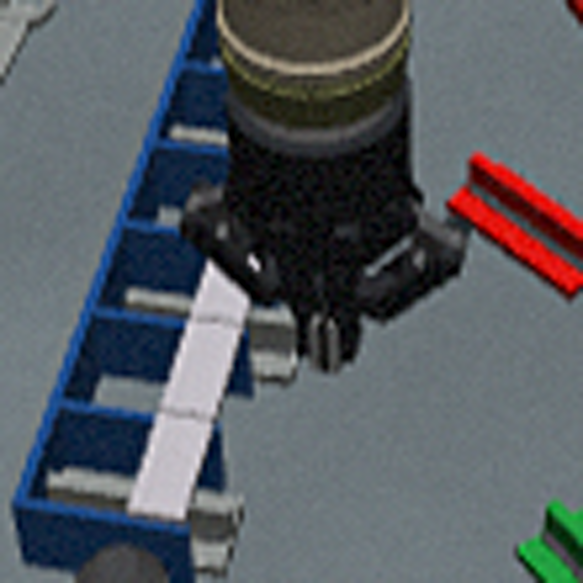

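Blocked at 13 N at rack x=-30. I'll back off and check whether the coupon is really home by comparing its near end with filed1 and filed2.

>>> play_rows([
  {"claw":255,"dp":[0,-0.004,0],"angular":[0,0,0]},
  {"claw":255,"dp":[0,-0.015,0],"angular":[0,0,0]},
  {"claw":255,"dp":[0,-0.03,0],"angular":[0,0,0]},
  {"claw":255,"dp":[0,-0.03,-0.02],"angular":[0,0,0]},
  {"claw":255,"dp":[0,-0.03,-0.025],"angular":[0,0,0]},
  {"claw":255,"dp":[0,-0.03,-0.025],"angular":[0,0,0]},
  {"claw":255,"dp":[0,0,-0.035],"angular":[0,0,0]},
  {"claw":255,"dp":[0,0,-0.035],"angular":[0,0,0]},
])

```text
clock: 18.42
tcp_pos: [0.422, 0.0679, 0.1509]
orientation: [0.0, 0.725, 0.689, 0.0]
wrist_force: [2.2, -0.1, 0.1]
finger_gap: 0.0003
```

```bash
python3 - <<'E'
from h import *
th=np.radians(-2.8);O=np.array([.588,.0342]);ex=np.array([np.cos(th),np.sin(th)]);ey=np.array([-ex[1],ex[0]])
for n in("side","top"):
    L=[cloud(n) for _ in range(6)]
    X=np.mean([l[1] for l in L],0);p=np.mean([l[0] for l in L],0);ok=np.all([l[2] for l in L],0)
    d=X[...,:2]-O;x=d@ex*1000;y=d@ey*1000;z=X[...,2]*1000
    for g,nm in((130,"filed1"),(26,"loose"),(-78,"filed2")):
        f=ok&(abs(y-g)<24)&(x>-60)&(x<-1)&(z<40)
        rb=f&(z>17);bs=f&(z>4)
        b=ok&(abs(y-g)<14)&(x>28)&(x<95)&(z>17)&(z<32)
        if rb.sum()>4: print(n,nm,"near rib x min/5%",x[rb].min().round(1),np.percentile(x[rb],5).round(1),"rib y",y[rb].mean().round(1),"base near 3%",np.percentile(x[bs],3).round(1),"base y",y[bs].min().round(1),y[bs].max().round(1),"n",rb.sum(),bs.sum(),"| far rib 95%",np.percentile(x[b],[95]).round(1) if b.sum() else None)
p,_=env.read_camera("side");q,_=env.read_camera("top")
a=cv2.resize(p[180:310,210:310],None,fx=4,fy=4,interpolation=cv2.INTER_CUBIC);b=cv2.resize(q[155:220,160:350],(400,137),interpolation=cv2.INTER_CUBIC)
b=cv2.copyMakeBorder(b,0,a.shape[0]-b.shape[0],0,0,cv2.BORDER_CONSTANT)
cv2.imwrite("pics/s7.png",np.hstack([a,b])[:,:,::-1])
E
python3 st.py
```

```text
side filed1 near rib x min/5% -9.5 -9.4 rib y 131.9 base near 3% -9.4 base y 113.3 148.8 n 14 58 | far rib 95% [71.3]
side loose near rib x min/5% -15.0 -14.9 rib y 27.8 base near 3% -15.0 base y 8.4 45.2 n 25 81 | far rib 95% [71.2]
side filed2 near rib x min/5% -8.5 -8.3 rib y -75.1 base near 3% -9.5 base y -91.7 -57.3 n 12 40 | far rib 95% [71.2]
top loose near rib x min/5% -16.2 -15.6 rib y 24.4 base near 3% -16.0 base y 7.0 31.4 n 17 63 | far rib 95% [70.1]
top filed2 near rib x min/5% -10.7 -10.5 rib y -77.8 base near 3% -10.7 base y -95.0 -60.0 n 10 66 | far rib 95% [70.3]
[-0.029  0.085 -0.467  1.019 -0.     1.594] [0.4239 0.0677 0.1497] [-0.8  0.1 -0.1] turn [-0.01  0.   -0.18]
tcp in rack frame mm -165.5 25.5 z 149.7
```

View pics/s7.png

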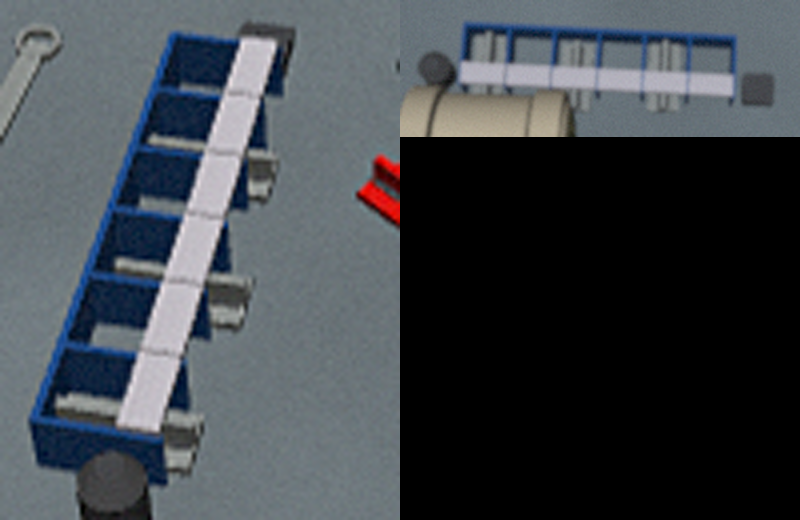

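The picture and depth agree: the loose coupon's near end is at x≈-15, while the filed ones are at about -10. It is 5 mm short, so the stop was most likely a gripper knuckle meeting the rail. I'll push on the rib end with the tip about 15 mm higher, so the knuckle clears.

>>> play_rows([
  {"claw":255,"dp":[0,0.03,0.02],"angular":[0,0,0]},
  {"claw":255,"dp":[0,0.03,0.02],"angular":[0,0,0]},
  {"claw":255,"dp":[0,0.03,0.02],"angular":[0,0,0]},
  {"claw":255,"dp":[0,0.028,0.02],"angular":[0,0,0]},
  {"claw":255,"dp":[0,0,0.02],"angular":[0,0,0]},
  {"claw":255,"dp":[0,0,0.015],"angular":[0,0,0]},
  {"claw":255,"dp":[0,0,0.008],"angular":[0,0,0]},
  {"claw":255,"dp":[0,0,0],"angular":[0,0,0]},
])

```text
clock: 19.78
tcp_pos: [0.5403, 0.0616, 0.0251]
orientation: [-0.001, 0.725, 0.688, -0.001]
wrist_force: [-0.9, 0.6, 0.4]
finger_gap: 0.0001
```

```bash
python3 st.py
```

```text
[-0.034  0.417 -0.366  0.791  0.     1.589] [0.5403 0.0616 0.0251] [-0.9  0.6  0.4] turn [-0.21  0.   -0.18]
tcp in rack frame mm -49.0 25.1 z 25.1
```

>>> play_rows([
  {"claw":255,"dp":[0,0.005,0],"angular":[0,0,0]},
  {"claw":255,"dp":[0,0.006,0],"angular":[0,0,0]},
  {"claw":255,"dp":[0,0.005,0],"angular":[0,0,0]},
  {"claw":255,"dp":[0,0.002,0],"angular":[0,0,0]},
  {"claw":255,"dp":[0,0.0015,0],"angular":[0,0,0]},
  {"claw":255,"dp":[0,0.0015,0],"angular":[0,0,0]},
  {"claw":255,"dp":[0,0.001,0],"angular":[0,0,0]},
  {"claw":255,"dp":[0,0,0],"angular":[0,0,0]},
])

```text
clock: 20.45
tcp_pos: [0.5644, 0.0604, 0.0275]
orientation: [0.001, 0.725, 0.688, 0.001]
wrist_force: [1.1, -0.7, 1.2]
finger_gap: -0.0
```

>>> play_rows([
  {"claw":255,"dp":[0,0.001,0],"angular":[0,0,0]},
  {"claw":255,"dp":[0,0.001,0],"angular":[0,0,0]},
  {"claw":255,"dp":[0,0,0],"angular":[0,0,0]},
  {"claw":255,"dp":[0,0,0],"angular":[0,0,0]},
  {"claw":255,"dp":[0,0,0],"angular":[0,0,0]},
  {"claw":255,"dp":[0,0,0],"angular":[0,0,0]},
  {"claw":255,"dp":[0,0,0],"angular":[0,0,0]},
  {"claw":255,"dp":[0,0,0],"angular":[0,0,0]},
])

```text
clock: 21.12
tcp_pos: [0.5651, 0.0604, 0.0274]
orientation: [-0.0, 0.725, 0.689, -0.0]
wrist_force: [-4.8, -0.2, 5.6]
finger_gap: -0.0004
```

```bash
python3 st.py
```

```text
[-0.035  0.452 -0.302  0.818 -0.     1.588] [0.5651 0.0604 0.0274] [-4.8 -0.2  5.6] turn [-0.04  0.   -0.17]
tcp in rack frame mm -24.2 25.1 z 27.4
```

>>> play_rows([
  {"claw":255,"dp":[0,0.001,0],"angular":[0,0,0]},
  {"claw":255,"dp":[0,0.001,0],"angular":[0,0,0]},
  {"claw":255,"dp":[0,0.001,0],"angular":[0,0,0]},
  {"claw":255,"dp":[0,0,0],"angular":[0,0,0]},
  {"claw":255,"dp":[0,0,0],"angular":[0,0,0]},
  {"claw":255,"dp":[0,0,0],"angular":[0,0,0]},
  {"claw":255,"dp":[0,0,0],"angular":[0,0,0]},
  {"claw":255,"dp":[0,0,0],"angular":[0,0,0]},
])

```text
clock: 21.78
tcp_pos: [0.5677, 0.0603, 0.0274]
orientation: [-0.001, 0.725, 0.689, -0.0]
wrist_force: [-5.5, 0.6, 6.5]
finger_gap: -0.0006
```

>>> play_rows([
  {"claw":255,"dp":[0,-0.006,0],"angular":[0,0,0]},
  {"claw":255,"dp":[0,-0.02,0],"angular":[0,0,0]},
  {"claw":255,"dp":[0,-0.03,0],"angular":[0,0,0]},
  {"claw":255,"dp":[0,-0.03,-0.025],"angular":[0,0,0]},
  {"claw":255,"dp":[0,-0.03,-0.025],"angular":[0,0,0]},
  {"claw":255,"dp":[0,-0.03,-0.025],"angular":[0,0,0]},
  {"claw":255,"dp":[0,0,-0.03],"angular":[0,0,0]},
  {"claw":255,"dp":[0,0,0],"angular":[0,0,0]},
])

```text
clock: 22.45
tcp_pos: [0.4243, 0.068, 0.1367]
orientation: [0.003, 0.725, 0.689, 0.003]
wrist_force: [1.6, 0.8, 0.3]
finger_gap: -0.0
```

```bash
cat > chk.py <<'E'
from h import *
th=np.radians(-2.8);O=np.array([.588,.0342]);ex=np.array([np.cos(th),np.sin(th)]);ey=np.array([-ex[1],ex[0]])
for n in("side","top"):
    L=[cloud(n) for _ in range(6)]
    X=np.mean([l[1] for l in L],0);ok=np.all([l[2] for l in L],0)
    d=X[...,:2]-O;x=d@ex*1000;y=d@ey*1000;z=X[...,2]*1000
    for g,nm in((130,"filed1"),(26,"loose"),(-78,"filed2")):
        f=ok&(abs(y-g)<24)&(x>-60)&(x<-1)&(z<40);rb=f&(z>17);bs=f&(z>4)
        if rb.sum()>4: print(n,nm,"rib near",np.percentile(x[rb],5).round(1),"rib y",y[rb].mean().round(1),"base near",np.percentile(x[bs],3).round(1),"zmax",z[rb].max().round(1))
p,_=env.read_camera("side")
cv2.imwrite("pics/s8.png",cv2.resize(p[170:340,200:400,::-1],None,fx=3.3,fy=3.3,interpolation=cv2.INTER_CUBIC))
E
python3 chk.py; python3 st.py
```

```text
side filed1 rib near -9.3 rib y 132.0 base near -9.4 zmax 24.4
side loose rib near -13.4 rib y 28.0 base near -13.9 zmax 24.8
side filed2 rib near -8.3 rib y -75.0 base near -9.5 zmax 24.8
top filed1 rib near -10.7 rib y 127.8 base near -10.7 zmax 28.5
top loose rib near -15.0 rib y 24.7 base near -15.2 zmax 28.9
top filed2 rib near -10.6 rib y -78.0 base near -10.9 zmax 29.1
[-0.029  0.099 -0.499  0.973 -0.     1.594] [0.4231 0.0677 0.1318] [-0.5 -0.7 -0.3] turn [ 0.01  0.   -0.18]
tcp in rack frame mm -166.3 25.4 z 131.8
```

View pics/s8.png

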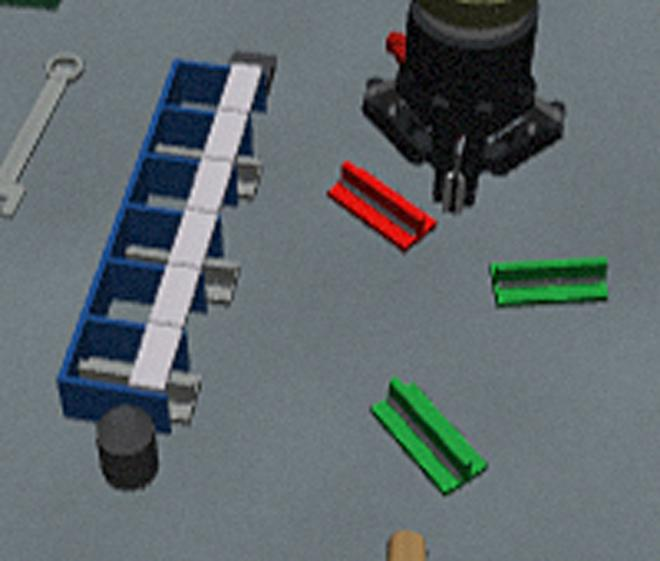

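Still about 4.3 mm short (near end -13.4 and -15.0, against -9.3 and -10.7 for filed1). The finger and linkage, which spread along rack x in this orientation, meet the rail. I'll turn the tool 90° so the slim side faces the rack.

>>> play_rows([
  {"claw":255,"dp":[0,0,0],"angular":[0,0,-7]},
  {"claw":255,"dp":[0,0,0],"angular":[0,0,-7]},
  {"claw":255,"dp":[0,0,0],"angular":[0,0,-7]},
  {"claw":255,"dp":[0,0,0],"angular":[0,0,-7]},
  {"claw":255,"dp":[0,0,0],"angular":[0,0,-7]},
  {"claw":255,"dp":[0,0,0],"angular":[0,0,-7]},
  {"claw":255,"dp":[0,0,0],"angular":[0,0,-7]},
  {"claw":255,"dp":[0,0,0],"angular":[0,0,-7]},
])

```text
clock: 23.77
tcp_pos: [0.4232, 0.0678, 0.1322]
orientation: [0.0, 0.314, 0.949, 0.0]
wrist_force: [0.5, 0.3, -0.1]
finger_gap: -0.0003
```

>>> play_rows([
  {"claw":255,"dp":[0,0,0],"angular":[0,0,-7]},
  {"claw":255,"dp":[0,0,0],"angular":[0,0,-7]},
  {"claw":255,"dp":[0,0,0],"angular":[0,0,-7]},
  {"claw":255,"dp":[0,0,0],"angular":[0,0,-7]},
  {"claw":255,"dp":[0,0,0],"angular":[0,0,-6.2]},
  {"claw":255,"dp":[0,0,0],"angular":[0,0,0]},
  {"claw":255,"dp":[0,0,0],"angular":[0,0,0]},
  {"claw":255,"dp":[0,0,0],"angular":[0,0,0]},
])

```text
clock: 24.43
tcp_pos: [0.4232, 0.0678, 0.1322]
orientation: [0.0, 0.026, 1.0, 0.0]
wrist_force: [0.2, 1.5, 0.2]
finger_gap: -0.0
```

```bash
sed -i "s/87.2/177.2/" st.py; python3 st.py
```

```text
[-0.029  0.098 -0.499  0.973  0.     0.022] [0.4232 0.0678 0.1322] [0.2 1.5 0.2] turn [ 0.    0.05 -0.13]
tcp in rack frame mm -166.2 25.5 z 132.2
```

>>> play_rows([
  {"claw":255,"dp":[-0.03,0,0.015],"angular":[0,0,0]},
  {"claw":255,"dp":[-0.03,0,0.015],"angular":[0,0,0]},
  {"claw":255,"dp":[-0.03,0,0.015],"angular":[0,0,0]},
  {"claw":255,"dp":[-0.025,0,0.015],"angular":[0,0,0]},
  {"claw":255,"dp":[0,0,0.025],"angular":[0,0,0]},
  {"claw":255,"dp":[0,0,0.02],"angular":[0,0,0]},
  {"claw":255,"dp":[0,0,0.013],"angular":[0,0,0]},
  {"claw":255,"dp":[0,0,0],"angular":[0,0,0]},
])

```text
clock: 25.1
tcp_pos: [0.5357, 0.0622, 0.0111]
orientation: [-0.003, 0.025, 1.0, 0.0]
wrist_force: [-0.7, -0.1, -0.1]
finger_gap: -0.0
```

```bash
python3 st.py
```

```text
[-0.033  0.428 -0.391  0.757 -0.     0.017] [0.5357 0.0622 0.0111] [-0.7 -0.1 -0.1] turn [-0.01 -0.29 -0.09]
tcp in rack frame mm -53.7 25.4 z 11.1
```

>>> play_rows([
  {"claw":255,"dp":[-0.005,0,0],"angular":[0,0,0]},
  {"claw":255,"dp":[-0.005,0,0],"angular":[0,0,0]},
  {"claw":255,"dp":[-0.005,0,0],"angular":[0,0,0]},
  {"claw":255,"dp":[-0.005,0,0],"angular":[0,0,0]},
  {"claw":255,"dp":[-0.004,0,0],"angular":[0,0,0]},
  {"claw":255,"dp":[-0.002,0,0],"angular":[0,0,0]},
  {"claw":255,"dp":[-0.002,0,0],"angular":[0,0,0]},
  {"claw":255,"dp":[-0.001,0,0],"angular":[0,0,0]},
])

```text
clock: 25.77
tcp_pos: [0.5666, 0.0608, 0.0144]
orientation: [-0.0, 0.024, 1.0, -0.0]
wrist_force: [-3.4, 1.1, 2.2]
finger_gap: 0.0003
```

>>> play_rows([
  {"claw":255,"dp":[-0.001,0,0],"angular":[0,0,0]},
  {"claw":255,"dp":[-0.001,0,0],"angular":[0,0,0]},
  {"claw":255,"dp":[-0.001,0,0],"angular":[0,0,0]},
  {"claw":255,"dp":[-0.001,0,0],"angular":[0,0,0]},
  {"claw":255,"dp":[0,0,0],"angular":[0,0,0]},
  {"claw":255,"dp":[0,0,0],"angular":[0,0,0]},
  {"claw":255,"dp":[0,0,0],"angular":[0,0,0]},
  {"claw":255,"dp":[0,0,0],"angular":[0,0,0]},
])

```text
clock: 26.43
tcp_pos: [0.5683, 0.0608, 0.014]
orientation: [-0.002, 0.024, 1.0, -0.0]
wrist_force: [-8.6, -0.4, 6.6]
finger_gap: 0.0002
```

```bash
python3 st.py; python3 chk.py
```

```text
[-0.034  0.475 -0.303  0.797 -0.     0.014] [0.5683 0.0608 0.014 ] [-8.6 -0.4  6.6] turn [-0.01 -0.23  0.03]
tcp in rack frame mm -20.9 25.6 z 14.0
side filed1 rib near -9.4 rib y 131.9 base near -9.3 zmax 24.6
side loose rib near -31.0 rib y 35.1 base near -30.9 zmax 35.8
top filed2 rib near -10.7 rib y -77.8 base near -10.8 zmax 27.6
```

>>> play_rows([
  {"claw":255,"dp":[-0.001,0,0],"angular":[0,0,0]},
  {"claw":255,"dp":[-0.001,0,0],"angular":[0,0,0]},
  {"claw":255,"dp":[0,0,0],"angular":[0,0,0]},
  {"claw":255,"dp":[0,0,0],"angular":[0,0,0]},
  {"claw":255,"dp":[0,0,0],"angular":[0,0,0]},
  {"claw":255,"dp":[0,0,0],"angular":[0,0,0]},
  {"claw":255,"dp":[0,0,0],"angular":[0,0,0]},
  {"claw":255,"dp":[0,0,0],"angular":[0,0,0]},
])

```text
clock: 27.75
tcp_pos: [0.5684, 0.0608, 0.0137]
orientation: [-0.004, 0.024, 1.0, -0.0]
wrist_force: [-13.3, 0.2, 9.9]
finger_gap: 0.0001
```

>>> play_rows([
  {"claw":255,"dp":[0.007,0,0],"angular":[0,0,0]},
  {"claw":255,"dp":[0.02,0,0],"angular":[0,0,0]},
  {"claw":255,"dp":[0.03,0,0],"angular":[0,0,0]},
  {"claw":255,"dp":[0.03,0,-0.025],"angular":[0,0,0]},
  {"claw":255,"dp":[0.03,0,-0.025],"angular":[0,0,0]},
  {"claw":255,"dp":[0.03,0,-0.025],"angular":[0,0,0]},
  {"claw":255,"dp":[0,0,-0.04],"angular":[0,0,0]},
  {"claw":255,"dp":[0,0,0],"angular":[0,0,0]},
])

```text
clock: 28.42
tcp_pos: [0.4277, 0.0678, 0.1347]
orientation: [0.005, 0.024, 1.0, -0.0]
wrist_force: [2.3, 0.6, 0.4]
finger_gap: 0.0003
```

```bash
python3 chk.py
```

```text
side filed1 rib near -9.3 rib y 132.1 base near -9.5 zmax 24.6
side loose rib near -8.3 rib y 27.7 base near -8.9 zmax 24.0
side filed2 rib near -9.0 rib y -75.5 base near -9.6 zmax 25.1
top filed1 rib near -8.1 rib y 128.0 base near -8.1 zmax 27.0
top loose rib near -10.0 rib y 24.5 base near -10.1 zmax 29.4
top filed2 rib near -10.6 rib y -78.0 base near -10.7 zmax 28.2
```

The tool stopped firmly at 13 N, and the loose coupon's near end now matches the filed ones in both cameras. Handing in.

```bash
python3 -c "
from workcell import env
s=env.get_state();print(s['tcp_pos'],s['wrist_force'],s['clock']);print(env.hand_in())"
```

```text
[0.42606966 0.06761069 0.12877744] [-0.28641768 -0.29385387 -1.01998753] 29.0667
the job is handed in; nothing more can be done
None
```

The job is handed in at 29 s: the gaps were counted and the grey coupon is fully home in the third gap.

- **Counting:** starting from the post end, the closed fingertip touched the rail over gaps 1, 2 and 3 in turn, at 5.4, 5.3 and 6.2 N. It went no further along the rail.
- **Pushing:** I pushed the coupon sideways until it lined up with gap 3, then pushed it in from behind. It was never gripped or lifted.
- **Stopping short:** two pushes left the coupon about 5 mm and then 4 mm short. I put this down to the gripper's linkage meeting the rail, with wrist force at 13 N along the push and about 10 N upward. Turning the tool 90° let the third push seat it.
- **Last checks:** the third push stopped firmly at 13 N. The near end of the coupon is at x = -8.3 to -10.1 mm in the two cameras; the filed coupons read -8.1 to -10.7, and fully home is -10. Its rib is at y of about 26 mm, the centre of the gap. The filed coupons measured the same as before to within the cameras' noise, and the robot was touching nothing.
- **Not checked:** I had used all 12 pictures, so I could not view the final scene. The final positions come from depth readings only. The hammer, can, brush and wrench were not measured, and nothing touched them as far as I saw. The two cameras disagree by about 3 mm in y.

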